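Set the jar warmer and ease its cap

TASK

Turn the selector on the control unit to its third dot (the dots grow in size clockwise). Then, on the jar clamped in the warmer, screw the knurled cap down clockwise until it bottoms out, and back it off a quarter turn so that the jar can breathe as it warms. Finish while still gripping the cap there, holding it still, and leave the other things on the bench where they are.

Things in the scene. Friction and masses are not known exactly. Their poses are not given: they have to be found in the camera images.
- control: control unit, fixed, left or right of the middle: grey box 140 (x) x 130 (y) x 50 mm high; origin at the centre of its underside. The selector's vertical axis is 10 mm towards -x from there. On its top, 45 mm from that axis, lie four white dots at 0.9, 0.3, -0.3 and -0.9 rad counter-clockwise (from above) from the unit's +x axis: first to fourth, 4 to 12 mm across.
- selector_grip (a point): point on the selector's axis at the height to grip, 78 mm above the table. The selector is a black disc 48 mm across, 54 to 62 mm above the table, with an upright grip bar on it 46 mm long, 14 mm wide, up to 92 mm above the table. The white line on the bar's top runs to its pointing end. The point's +x axis points along the bar to that end.
- selector (a joint): selector angle in rad, growing clockwise from above; stops at 0 and 1.8; detents at 0 (first dot), 0.6 (second), 1.2 (third, wanted), 1.8 (fourth). The bar points 0.9 minus this angle, counter-clockwise from the control unit's +x axis. It snaps into the nearest detent when let go; takes under 0.3 N m to turn. Starts at the first or second dot.
- warmer: jar warmer, fixed: grey box 130 x 130 x 50 mm high, steel collar 84 mm across up to 58 mm above the table, in it a fixed blue glass jar 60 mm across up to 80 mm, narrowing to a 42 mm neck at 88 mm and a 45 mm seat ring, top at 96 mm. The jar's vertical axis passes through the origin, the centre of the box's underside. A dark bar on the box's top near its -x edge marks the -x direction.
- cap_center (a point): centre of the cap, on its axis, half-way up: 110 mm above the table when bottomed. Round knurled aluminium cap 49 mm across, 28 mm high, already started on the jar's right-hand thread. A black rib on its top runs from the centre to the rim along the point's -x axis; bottomed, it points along the warmer's -x axis, over the dark bar; a quarter turn back, along the warmer's -y axis.
- cap (a joint): cap angle in rad: 0 = bottomed (hard stop), growing as it is unscrewed (counter-clockwise from above). It rises 5 mm a turn (0.8 mm per rad), never comes off (stop at 6.28) and stays where it is left (friction about 0.06 N m). Starts 1.9 to 2.9 above the stop. Wanted at the end: 1.57 after having been at 0.
- block: bystander: bare steel bench block, 95 x 60 x 22 mm; origin at the centre of its underside
- disc0: bystander: bare metal medallion, 36 mm across, 5 mm thick, lying on the block; origin under its centre
- disc1: bystander: enamelled medallion, 36 mm across, 5 mm thick, lying on the block; origin under its centre
- jar: bystander: loose closed jar, 56 mm across, 75 mm high, standing on the table (not the jar in the warmer); origin under its centre
- brush: bystander: wooden brush 180 mm long lying on the table; origin about its middle
- loupe: bystander: black eyepiece, 38 mm across, 30 mm high; origin under its centre
- bowl: bystander: small white bowl, 80 mm across, 35 mm high; origin under its centre
- spatula: bystander: small spatula 170 mm long lying on the table; origin about its middle

How it is judged:
By the outcome, as a careful person would: the job done as asked, in the order asked, and still so for the second after the job is handed in, while the arm keeps its last pose, push and grip.
It also fails if it takes over 61 s, if anything falls off the work surface, if the arm or the gripper's body presses on something with over 40 N, if the wrist force passes 120 N, or if a joint passes its speed limit or range.

ROBOT

A 6-joint arm with a two-finger parallel gripper is mounted at the origin on the work surface. World frame = base frame: x ahead of the robot, y to its left, z up, the work surface at z = 0. Lengths are in m, angles in rad, forces in N, time in s.
With the tool pointing down it reaches from about 0.35 to 0.85 m from the base axis. Payload 8.1 kg.
Tool frame: the origin (TCP) lies at the very end of the fingers, on their centre line; the grasp point (between the pads) lies 19 mm behind it; y points along the fingers, x is the direction in which the jaws open and shut, and the axes are right-handed (so a half turn about y gives the same grasp; the last joint's range is limited). The gripper opens to 85 mm and grips with 20 to 120 N. Pads are 22 mm wide; open, the fingers measure 114 mm over their backs; the gripper's body (76 mm by 85 mm) begins 54 mm behind the grasp point. The pads swing forward as they close: fully open they stand 13 mm farther back than shut.
Start: joints at [-1.414, 0.13, 1.488, -0, 1.523, -0.085], TCP at [0.144, -0.583, 0.231] pointing down, gripper open.
Joint ranges: [-2.96, 2.96], [-0.89, 2.26], [0.02, 2.5], [-1.34, 4.48], [0, 2.73], [-2.66, 2.66]. Speed limits (rad/s): [2.39, 2.39, 2.79, 3.14, 3.14, 3.14].

INTERFACE

Orientations are given as a unit quaternion [x, y, z, w].
In Python, from plant import readout, imaging, env, models gives the robot as it stands.
- The arm moves only by the tool arm_command, never from a script. Its argument "motion" is a list of rows, each a list of 4 numbers: the shift along the world's x, y, z in mm, then the turn about the world's z in degrees. In form: [[x, y, z, turn], ...]. A call has 1 to 8 rows; each row is the pose to reach, as a shift and turn from the pose commanded when the call began; what a row does not reach only later rows make up. A row lasts 1/8 s, in which the tool goes at most 62.5 mm and 10.7 degrees, less where a joint would pass 70% of its speed; a pose out of reach is approached as far as the arm can. A call with a gripper value outside its range is refused whole. "claw" is the finger opening in mm, from 0 to 85.4, set as the call begins (left out, the last holds). The fingers move at their own pace and stop on an object; "squeeze" is the grip in N (left out, the last holds). Time passes only in rows, so rows that repeat a pose let the fingers close. It gives the time, the measured TCP pose, the force and the opening at its end, in the units of the state.
- readout.observe(): the state, without advancing time (a new reading comes with each control period).
- imaging.read_camera(name): name is "scene" or "top" or "wrist"; returns (picture, depth): 420x560x3 uint8, red, green, blue; 420x560 float32, m along the optical axis (not along the pixel's ray), 0 where there is no reading.
- imaging.camera_info(name): a dict with "vertical_fov" (degrees; the focal length in pixels is half the picture's height over the tangent of half this angle, whatever the lens; pixels are square), "cx", "cy" (the principal point, pixels), "extrinsics" (4x4, takes a point from camera to world coordinates); the wrist camera has in their place "hand_eye" (4x4, takes a point from camera to tool coordinates, whose origin is the TCP and whose axes are the tool frame's). Camera axes: x right, y up, looking along -z (the intrinsics and any distortion apply to the point x, -y, -z); pixel columns grow to the right and rows downward; lengths in m; the calibration is good to about 2 mm. The wrist camera is an equidistant fisheye: a pixel r from the principal point sees the ray r / f radians off the axis. A picture is of the moment at which its call begins: read the wrist's pose just before it. camera_info takes no time and is no camera call.
- env.hand_in(): hands the job in, once; it reports no verdict.
Trained networks look in the newest picture that a camera, given by its name, has taken for a name from the list of things; names that differ only in an ending like _2 or _b are one class to them, and where a whole thing is asked for, a point or a joint stands for the part that bears it (a point fixed in the world has none). Each returns a list of dicts, best first, with "p" (0 to 1); they miss things now and then, are a little off and sometimes report something else, mostly with a low value. They report only what shows in the picture. A call takes as long as a camera call.
- models.recognise(camera, label): "location" ([x, y, z] in m, in world coordinates, good to about 4 mm: the middle of the surface that is visible of it).
- models.place_of(camera, label): "location" ([x, y, z] in m, in world coordinates, good to about 4 mm: a listed point, or the origin of a listed thing).
The state is a dict: "t": time; "joint_pos": joint angles; "qvel": joint speeds; "tau": joint torques, N m; "tcp_pos": TCP position; "eef_rot": TCP orientation; "force": force on the tool from outside, world axes, zero at the start; "ft_torque": the same for the moment, N m; "opening": finger opening in m.
Only numpy, scipy, OpenCV 4.12 (cv2) and the standard library are available. Lean on these libraries where they do the work, as an engineer would, in place of code of your own. Each camera call takes 0.05 s, during which the arm holds its last target. There are 200 camera calls.

## Working session

There is one attempt and no reset: what is moved stays moved. The work goes in short steps, Python scripts to look and compute and a tool call to move; the robot and the scene stay as the last step left them, time stands still between calls to the robot, and variables do not carry over. Pictures are saved under pics/ and viewed, on a budget of 10 in all, crops included, one or two more only if the job needs it, and the job is handed in when it is done.

Besides the shell and the picture viewer there is one more tool, called after "Request:" by a JSON object that holds its "name" and its "arguments", one argument or row to a line. arm_command: Moves the arm, as the interface text tells. Its arguments: {"type":"object","properties":{"motion":{"type":"array","items":{"type":"array","items":{"type":"number"}}},"claw":{"type":"number"},"squeeze":{"type":"number"}},"required":["motion"]}

```bash
mkdir -p pics; cat > h.py <<'E'
import numpy as np, cv2
from plant import readout, imaging, env, models
def save(cam,name):
    p,d=imaging.read_camera(cam); cv2.imwrite('pics/'+name,p[:,:,::-1]); return p,d
def pts(cam,d):
    i=imaging.camera_info(cam); H,W=d.shape; f=H/2/np.tan(np.radians(i['vertical_fov'])/2)
    v,u=np.mgrid[:H,:W]; P=np.stack([(u-i['cx'])/f*d,-(v-i['cy'])/f*d,-d],-1); E=np.array(i['extrinsics'])
    return P@E[:3,:3].T+E[:3,3]
E
python3 - <<'E'
from h import *
s=readout.observe(); print(s['t'],s['tcp_pos'],s['eef_rot'])
i=imaging.camera_info('top'); print(i)
p,d=save('top','top1.png'); np.save('top_d.npy',d)
for l in ['control','selector_grip','warmer','cap_center','jar','block']:
    print(l,[(np.round(r['location'],3),round(r['p'],2)) for r in models.place_of('top',l)[:2]])
p,d=save('scene','scene1.png')
for l in ['control','selector_grip','warmer','cap_center']:
    print(l,[(np.round(r['location'],3),round(r['p'],2)) for r in models.place_of('scene',l)[:2]])
E
```

```text
0.0 [ 0.14360861 -0.58200356  0.23026476] [-0.55621763  0.43652009 -0.43558291  0.55708141]
{'vertical_fov': 43.084561067182975, 'cx': 291.76628370596404, 'cy': 223.37163224209854, 'extrinsics': array([[-0.01555129,  0.99521146, -0.09650027,  0.43862211],
       [-0.99983273, -0.0145488 ,  0.01108348,  0.06552225],
       [ 0.00962644,  0.09665649,  0.99527125,  1.23051777],
       [ 0.        ,  0.        ,  0.        ,  1.        ]])}
control [(array([ 0.542, -0.216,  0.004]), 0.96)]
selector_grip [(array([ 0.533, -0.204,  0.08 ]), 0.88)]
warmer [(array([0.549, 0.185, 0.003]), 0.89)]
cap_center [(array([0.554, 0.19 , 0.112]), 0.65)]
jar [(array([ 0.735,  0.055, -0.002]), 0.68)]
block [(array([0.547, 0.007, 0.003]), 0.77)]
control [(array([ 0.544, -0.208, -0.004]), 0.79)]
selector_grip [(array([ 0.532, -0.206,  0.073]), 0.64)]
warmer [(array([ 0.553,  0.19 , -0.003]), 0.91)]
cap_center [(array([0.555, 0.191, 0.11 ]), 0.6)]
```

View pics/top1.png

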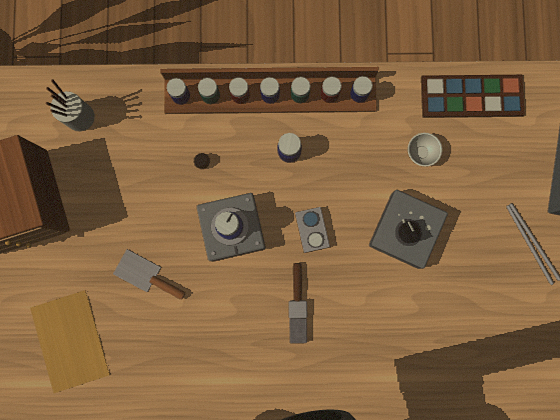

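View pics/scene1.png

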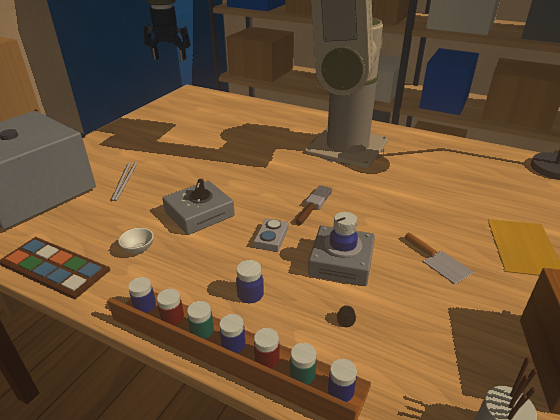

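The top view shows the control unit at about (410,230) and the warmer with its cap at (229,225). Next I'll measure their poses from depth and a crop.

```bash
cat > m.py <<'E'
from h import *
d=np.load('top_d.npy'); p=cv2.imread('pics/top1.png'); P=pts('top',d); g=p.mean(2)
for n,c in [('control',(.543,-.21)),('warmer',(.552,.188))]:
    m=(np.hypot(P[...,0]-c[0],P[...,1]-c[1])<.11)&(d>0)
    t=m&(abs(P[...,2]-.05)<.006)
    for dz in [0]:
        q=P[t][:,:2].astype(np.float32); r=cv2.minAreaRect(q); print(n,t.sum(),r,np.median(P[t][:,2]))
    for lo,hi in [(.086,.1),(.115,.14)]:
        k=m&(P[...,2]>lo)&(P[...,2]<hi)
        if k.sum()>5: q=P[k]; print(lo,k.sum(),q.mean(0),cv2.minAreaRect(q[:,:2].astype(np.float32)), cv2.minEnclosingCircle(q[:,:2].astype(np.float32)))
    if n=='control':
        w=(t&(g>150)).astype(np.uint8); a,l,s,ce=cv2.connectedComponentsWithStats(w)
        for i in range(1,a): print('dot',s[i,4],ce[i],P[l==i].mean(0))
def crop(u,v): return cv2.resize(p[v-45:v+45,u-45:u+45],(396,396),interpolation=cv2.INTER_CUBIC)
cv2.imwrite('pics/crop1.png',np.hstack([crop(229,226),crop(410,228)]))
E
python3 m.py
```

```text
control 3124 ((0.5380898118019104, -0.21012361347675323), (0.13092917203903198, 0.14030978083610535), 64.30451965332031) 0.05020838880728551
0.086 145 [ 0.52890623 -0.20516715  0.0917903 ] ((0.5293489098548889, -0.20581859350204468), (0.04499857500195503, 0.015695130452513695), 25.658288955688477) ((0.5290251970291138, -0.20516732335090637), 0.022879086434841156)
dot 1 [411. 212.] [ 0.57497447 -0.21543551  0.04814912]
dot 1 [422. 216.] [ 0.56530782 -0.23911702  0.05082582]
warmer 2274 ((0.5487760305404663, 0.19051209092140198), (0.12994498014450073, 0.13016460835933685), 12.280579566955566) 0.0502075320736064
0.086 21 [0.53835243 0.17859611 0.08807934] ((0.5410627722740173, 0.180935800075531), (0.03096855990588665, 0.053981658071279526), 49.44749069213867) ((0.5482941269874573, 0.1891249120235443), 0.02730538696050644)
0.115 437 [0.54845456 0.19006622 0.12596087] ((0.548529863357544, 0.1902887523174286), (0.04837499558925629, 0.047118913382291794), 44.08696365356445) ((0.5489768385887146, 0.19058939814567566), 0.02488183230161667)
```

View pics/crop1.png

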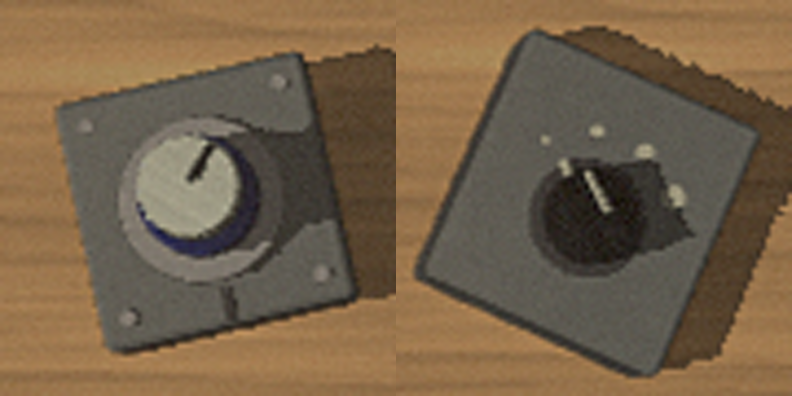

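The units' yaws are about -25.7° (control) and +12.3° (warmer). The selector is on its first dot. The cap rib points about -31°, so the cap is about 2.4 rad above the stop.

```bash
cat >> h.py <<'E'
from scipy.spatial.transform import Rotation as R
def pose():
    s=readout.observe(); M=R.from_quat(s['eef_rot']).as_matrix()
    print('t',round(s['t'],2),'tcp',np.round(s['tcp_pos']*1000 if hasattr(s['tcp_pos'],'shape') else np.array(s['tcp_pos'])*1000,1),'xaxis yaw',round(np.degrees(np.arctan2(M[1,0],M[0,0])),2),'tilt',np.round(M[:,1],3),'q',np.round(s['joint_pos'],3),'F',np.round(s['force'],1),'T',np.round(s['ft_torque'],2),'op',round(s['opening']*1000,1)); return s,M
E
python3 - <<'E'
from h import *
pose()
d=np.load('top_d.npy'); p=cv2.imread('pics/top1.png'); P=pts('top',d); g=p.mean(2)
c=np.array([.5488,.1905])
k=(P[...,2]>.115)&(np.hypot(P[...,0]-c[0],P[...,1]-c[1])<.021)
w=k*np.clip(110-g,0,None); q=P[...,:2]-c
v=(w[...,None]*q).sum((0,1))/w.sum(); print('rib centroid',v,np.degrees(np.arctan2(v[1],v[0])))
k=(abs(P[...,2]-.05)<.004)&(np.hypot(P[...,0]-c[0],P[...,1]-c[1])<.065)&(np.hypot(P[...,0]-c[0],P[...,1]-c[1])>.046)&(q[...,0]<-.03)&(abs(q[...,1])<.03)
w=k*np.clip(65-g,0,None); v=(w[...,None]*q).sum((0,1))/w.sum(); print('bar',v,np.degrees(np.arctan2(v[1],v[0])))
E
```

```text
t 0.6 tcp [ 143.7 -582.6  231.3] xaxis yaw -76.15 tilt [ 0. -0. -1.] q [-1.414  0.13   1.488  0.     1.523 -0.085] F [-0.8 -0.1 -0.4] T [-0.    0.01  0.  ] op 85.5
rib centroid [ 0.00959469 -0.00663967] -34.68383355793761
bar [-0.05302257 -0.01454337] -164.66176602227904
```

Request:
{"name": "arm_command", "arguments": {
  "motion": [
    [44,43,0,2],
    [88,86,0,4],
    [132,129,-5,6],
    [176,172,-10,8],
    [220,215,-15,10],
    [264,258,-20,12],
    [308,301,-25,12],
    [350,342,-30,12]
  ],
  "claw": 50
}}

```text
t: 1.6
tcp_pos: [0.4951, -0.2389, 0.2015]
eef_rot: [0.599, -0.375, 0.376, -0.599]
force: [0.1, -0.8, 1.0]
opening: 0.0503
```

Request:
{"name": "arm_command", "arguments": {
  "motion": [
    [35.5,35,-10,0],
    [35.5,35,-30,0],
    [35.5,35,-30,0],
    [35.5,35,-30,0]
  ]
}}

```text
t: 2.1
tcp_pos: [0.5286, -0.2065, 0.1716]
eef_rot: [0.599, -0.376, 0.376, -0.599]
force: [0.9, 0.1, -0.3]
opening: 0.0503
```

```bash
python3 - <<'E'
from h import *
pose()
print(imaging.camera_info('wrist'))
p,d=save('wrist','w1.png'); np.save('w1.npy',d)
for l in ['selector_grip','control']:print(l,[(np.round(r['location'],4),round(r['p'],2)) for r in models.place_of('wrist',l)[:2]])
E
```

```text
t 2.1 tcp [ 528.6 -206.5  171.6] xaxis yaw -64.23 tilt [-0. -0. -1.] q [-0.463  0.078  1.654 -0.     1.41   0.658] F [ 0.9  0.1 -0.3] T [ 0.04 -0.05 -0.03] op 50.3
{'vertical_fov': 65.70646984690485, 'cx': 273.84629698992256, 'cy': 210.81106674418592, 'hand_eye': array([[ 9.99999170e-01, -1.13372889e-03, -6.11430290e-04,
         9.06144550e-05],
       [-2.81535072e-04,  2.70827522e-01, -9.62627848e-01,
        -1.41410904e-01],
       [ 1.25695115e-03,  9.62627222e-01,  2.70826978e-01,
         6.89774994e-02],
       [ 0.00000000e+00,  0.00000000e+00,  0.00000000e+00,
         1.00000000e+00]])}
selector_grip [(array([ 0.5293, -0.2105,  0.0787]), 0.86)]
control [(array([ 0.5442, -0.2073,  0.0016]), 0.76)]
```

View pics/w1.png

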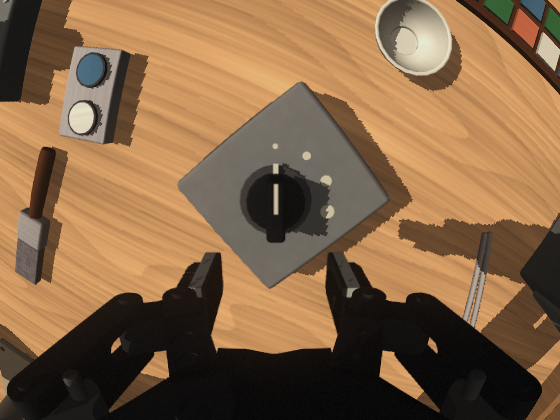

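The wrist view shows the bar upright at (275,205), pointing at the first dot. The fingers straddle it at about x=275. I'll refine with wrist depth.

```bash
cat >> h.py <<'E'
def wpts(d,s,M):
    i=imaging.camera_info('wrist'); H,W=d.shape; f=H/2/np.tan(np.radians(i['vertical_fov'])/2)
    v,u=np.mgrid[:H,:W]; x,y=u-i['cx'],v-i['cy']; r=np.hypot(x,y)+1e-9; k=np.tan(r/f)/r
    P=np.stack([x*k*d,-y*k*d,-d],-1); E=np.array(i['hand_eye']); P=P@E[:3,:3].T+E[:3,3]
    return P@M.T+np.array(s['tcp_pos'])
E
python3 - <<'E'
from h import *
s,M=pose(); P=wpts(np.load('w1.npy'),s,M)
c=(.53,-.206); m=np.hypot(P[...,0]-c[0],P[...,1]-c[1])
t=(m<.11)&(abs(P[...,2]-.05)<.004); print(cv2.minAreaRect(P[t][:,:2].astype(np.float32)),np.median(P[t][:,2]))
k=(m<.04)&(P[...,2]>.088)&(P[...,2]<.1); print(k.sum(),P[k].mean(0),cv2.minAreaRect(P[k][:,:2].astype(np.float32)))
E
```

```text
t 2.25 tcp [ 529.1 -206.7  172.3] xaxis yaw -64.24 tilt [ 0.001 -0.001 -1.   ] q [-0.463  0.078  1.653 -0.     1.409  0.659] F [-0.6  0.3  0.8] T [-0.01  0.06 -0.03] op 49.7
((0.5431636571884155, -0.21020212769508362), (0.1292567402124405, 0.1389598399400711), 64.6942367553711) 0.04950666413617928
1152 [ 0.5349159  -0.20525144  0.09117039] ((0.5340275168418884, -0.20589496195316315), (0.045908309519290924, 0.013421747833490372), 25.436220169067383)
```

Request:
{"name": "arm_command", "arguments": {
  "motion": [
    [3,0,-40,0],
    [3,0,-80,0],
    [3,0,-103,0],
    [3,0,-103,0]
  ],
  "claw": 40
}}

```text
t: 2.75
tcp_pos: [0.5305, -0.2054, 0.0666]
eef_rot: [0.599, -0.377, 0.374, -0.599]
force: [0.3, -0.6, -0.0]
opening: 0.04
```

Request:
{"name": "arm_command", "arguments": {
  "motion": [
    [0,0,0,0],
    [0,0,0,0],
    [0,0,0,0],
    [0,0,0,0],
    [0,0,0,0],
    [0,0,0,0]
  ],
  "claw": 0,
  "squeeze": 40
}}

```text
t: 3.5
tcp_pos: [0.5331, -0.2058, 0.0706]
eef_rot: [-0.599, 0.375, -0.376, 0.599]
force: [-4.3, 2.0, 6.7]
opening: 0.0134
```

```bash
python3 -c "
from h import *
pose()"
```

```text
t 3.5 tcp [ 533.1 -205.8   70.6] xaxis yaw -64.14 tilt [ 0.002 -0.001 -1.   ] q [-0.458  0.187  1.73   0.     1.223  0.661] F [-4.3  2.   6.7] T [ 0.34  0.64 -0.04] op 13.4
```

Request:
{"name": "arm_command", "arguments": {
  "motion": [
    [0,0,3,0],
    [0,0,3,0],
    [0,0,3,-10],
    [0,0,3,-20],
    [0,0,3,-30],
    [0,0,3,-40],
    [0,0,3,-50],
    [0,0,3,-60]
  ]
}}

```text
t: 4.5
tcp_pos: [0.5328, -0.206, 0.0708]
eef_rot: [0.329, -0.625, 0.626, -0.33]
force: [6.8, -3.8, -14.5]
opening: 0.0131
```

Request:
{"name": "arm_command", "arguments": {
  "motion": [
    [0,0,0,-5],
    [0,0,0,-9],
    [0,0,0,-9],
    [0,0,0,-9]
  ]
}}

```text
t: 5.0
tcp_pos: [0.5328, -0.2061, 0.0708]
eef_rot: [0.281, -0.648, 0.649, -0.281]
force: [6.8, -4.4, -14.4]
opening: 0.0128
```

```bash
python3 -c "
from h import *
pose()"
```

```text
t 5.0 tcp [ 532.8 -206.1   70.8] xaxis yaw -133.16 tilt [ 0.002 -0.001 -1.   ] q [-0.459  0.186  1.73  -0.     1.224  1.865] F [  6.8  -4.4 -14.4] T [-0.69 -1.19  0.02] op 12.8
```

Request:
{"name": "arm_command", "arguments": {
  "motion": [
    [0,0,0,0],
    [0,0,0,0],
    [0,0,0,0],
    [0,0,50,0],
    [0,0,110,0],
    [0,0,130,0],
    [0,0,130,0]
  ],
  "claw": 40
}}

```text
t: 5.88
tcp_pos: [0.5334, -0.2061, 0.2035]
eef_rot: [0.28, -0.648, 0.65, -0.282]
force: [-0.9, -0.1, -0.0]
opening: 0.0402
```

```bash
python3 - <<'E'
from h import *
s,M=pose(); p,d=save('wrist','w2.png'); P=wpts(d,s,M)
c=(.533,-.206); m=np.hypot(P[...,0]-c[0],P[...,1]-c[1])
t=(m<.11)&(abs(P[...,2]-.05)<.004); print(cv2.minAreaRect(P[t][:,:2].astype(np.float32)),np.median(P[t][:,2]))
k=(m<.04)&(P[...,2]>.088)&(P[...,2]<.1); print(k.sum(),P[k].mean(0),cv2.minAreaRect(P[k][:,:2].astype(np.float32)))
E
```

```text
t 5.88 tcp [ 533.4 -206.1  203.5] xaxis yaw -133.14 tilt [ 0.004 -0.002 -1.   ] q [-0.458  0.065  1.609 -0.     1.464  1.865] F [-0.9 -0.1 -0. ] T [ 0.01 -0.01 -0.02] op 40.2
((0.5423358082771301, -0.21048188209533691), (0.12862247228622437, 0.13860532641410828), 64.64730072021484) 0.048751623640088865
888 [ 0.53408792 -0.20649301  0.09037176] ((0.5335110425949097, -0.20592258870601654), (0.013360450975596905, 0.0460147000849247), 47.043785095214844)
```

View pics/w2.png

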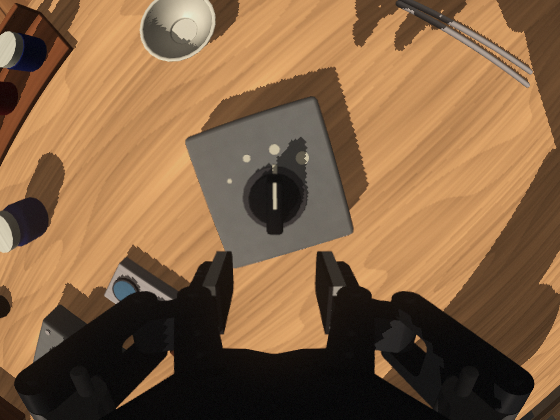

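The picture shows the bar at (275,205) pointing at the third dot (275,150), and the measured axis of -43° agrees. Next is the cap.

Request:
{"name": "arm_command", "arguments": {
  "motion": [
    [2,50,10,10],
    [5,100,20,20],
    [8,150,20,30],
    [11,200,20,40],
    [14,250,20,50],
    [16,300,20,60],
    [18,350,20,70],
    [20,396,20,80]
  ],
  "claw": 70
}}

```text
t: 6.92
tcp_pos: [0.5506, 0.1919, 0.2179]
eef_rot: [0.634, -0.316, 0.313, -0.632]
force: [0.2, -1.0, 0.3]
opening: 0.0702
```

Request:
{"name": "arm_command", "arguments": {
  "motion": [
    [0,0,0,10],
    [0,0,0,20],
    [0,0,0,30],
    [0,0,0,40],
    [0,0,0,50],
    [0,0,0,60],
    [0,0,0,70],
    [0,0,0,80]
  ]
}}

```text
t: 7.92
tcp_pos: [0.5507, 0.1901, 0.2177]
eef_rot: [0.687, 0.164, -0.168, -0.687]
force: [-0.3, -0.2, -0.4]
opening: 0.0701
```

Request:
{"name": "arm_command", "arguments": {
  "motion": [
    [0,0,0,10],
    [0,0,0,20],
    [0,0,0,30],
    [0,0,0,40],
    [0,0,0,50],
    [0,0,0,60],
    [0,0,0,70],
    [0,0,0,83]
  ]
}}

```text
t: 8.93
tcp_pos: [0.5507, 0.1901, 0.2177]
eef_rot: [-0.415, -0.57, 0.573, 0.417]
force: [1.0, -0.6, -0.4]
opening: 0.0697
```

```bash
cat > cap.py <<'E'
from h import *
import sys
s,M=pose(); p,d=save('wrist',sys.argv[1]); P=wpts(d,s,M)
c=(.553,.19); m=np.hypot(P[...,0]-c[0],P[...,1]-c[1])
t=(m<.11)&(abs(P[...,2]-.05)<.004); r=cv2.minAreaRect(P[t][:,:2].astype(np.float32)); print(r,np.median(P[t][:,2]))
k=(m<.035)&(P[...,2]>.118)&(P[...,2]<.135); q=P[k][:,:2].astype(np.float32); z=np.median(P[k][:,2]); o=np.array(cv2.minEnclosingCircle(q)[0]); print('cap',k.sum(),z,o,cv2.minEnclosingCircle(q)[1])
np.savez('cap.npz',P=P,p=p)
g=p.mean(2); Q=P[...,:2]-o; rr=np.hypot(Q[...,0],Q[...,1]); k=k&(rr<.021)
th=np.percentile(g[k],[5,50,90]); print(th)
w=k*(g<.5*th[1]); v=(w[...,None]*Q).sum((0,1))/w.sum(); print('rib',w.sum(),v,np.degrees(np.arctan2(v[1],v[0])))
E
python3 cap.py w3.png
```

```text
t 8.93 tcp [550.7 190.1 217.7] xaxis yaw 107.94 tilt [-0.005 -0.001 -1.   ] q [ 0.244  0.095  1.551  0.     1.501 -1.64 ] F [ 1.  -0.6 -0.4] T [-0.    0.03 -0.03] op 69.7
((0.5515240430831909, 0.19094812870025635), (0.12849284708499908, 0.12924432754516602), 12.446877479553223) 0.04876564710970699
cap 3132 0.12469504704071871 [0.55169272 0.19085898] 0.02497943490743637
[ 66.         184.33333333 190.        ]
rib 143 [ 0.00979166 -0.00615888] -32.16960238740258
```

View pics/w3.png

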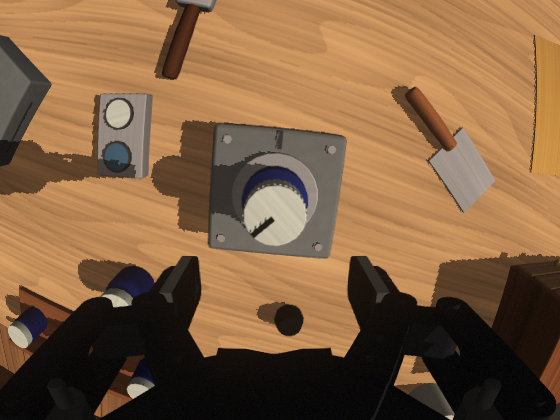

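The picture shows the cap top at (275,215), with the rib pointing lower-left toward (255,232) and the dark bar at (279,138). The measured cap angle is about 135° above the stop. Now I'll descend and grip.

Request:
{"name": "arm_command", "arguments": {
  "motion": [
    [1,1,-40,0],
    [1,1,-80,0],
    [1,1,-110,0],
    [1,1,-126,0],
    [1,1,-126,0]
  ]
}}

```text
t: 9.6
tcp_pos: [0.5515, 0.191, 0.093]
eef_rot: [-0.417, -0.569, 0.571, 0.419]
force: [0.0, 0.2, -0.2]
opening: 0.07
```

Request:
{"name": "arm_command", "arguments": {
  "motion": [
    [0,0,0,0],
    [0,0,0,0],
    [0,0,0,0],
    [0,0,0,0],
    [0,0,0,0],
    [0,0,0,0]
  ],
  "claw": 0,
  "squeeze": 40
}}

```text
t: 10.35
tcp_pos: [0.5542, 0.1918, 0.097]
eef_rot: [0.418, 0.571, -0.57, -0.417]
force: [-0.5, -0.8, 6.3]
opening: 0.0466
```

```bash
python3 -c "
from h import *
pose()"
```

```text
t 10.35 tcp [554.2 191.8  97. ] xaxis yaw 107.59 tilt [ 0.003  0.001 -1.   ] q [ 0.246  0.194  1.669  0.     1.276 -1.632] F [-0.5 -0.8  6.3] T [-0.    0.24 -0.04] op 46.6
```

Request:
{"name": "arm_command", "arguments": {
  "motion": [
    [0,0,0.5,-10],
    [0,0,0.4,-20],
    [0,0,0.2,-30],
    [0,0,0,-40],
    [0,0,-0.1,-50],
    [0,0,-0.3,-60],
    [0,0,-0.4,-70],
    [0,0,-0.6,-80]
  ]
}}

```text
t: 11.35
tcp_pos: [0.553, 0.1888, 0.0957]
eef_rot: [0.689, 0.166, -0.167, -0.686]
force: [-8.4, -14.3, 12.6]
opening: 0.0469
```

```bash
python3 -c "
from h import *
pose()"
```

```text
t 11.35 tcp [553.  188.8  95.7] xaxis yaw 27.23 tilt [-0.001 -0.004 -1.   ] q [ 0.244  0.194  1.671 -0.004  1.278 -0.23 ] F [ -8.4 -14.3  12.6] T [-2.29  1.48  0.1 ] op 46.9
```

Request:
{"name": "arm_command", "arguments": {
  "motion": [
    [0,0,-0.2,-10],
    [0,0,-0.3,-20],
    [0,0,-0.4,-30],
    [0,0,-0.6,-40],
    [0,0,-0.7,-46],
    [0,0,-0.7,-50],
    [0,0,-0.7,-50]
  ]
}}

```text
t: 12.22
tcp_pos: [0.5509, 0.1887, 0.0949]
eef_rot: [0.696, -0.14, 0.136, -0.691]
force: [-19.0, -14.4, 20.2]
opening: 0.0465
```

```bash
python3 -c "
from h import *
pose()"
```

```text
t 12.22 tcp [550.9 188.7  94.9] xaxis yaw -22.5 tilt [-0.006 -0.005 -1.   ] q [ 0.244  0.194  1.673 -0.003  1.281  0.638] F [-19.  -14.4  20.2] T [-2.36  3.02 -0.07] op 46.5
```

Request:
{"name": "arm_command", "arguments": {
  "motion": [
    [0,0,0,-2],
    [0,0,-0.1,-4],
    [0,0,-0.1,-6],
    [0,0,-0.1,-8],
    [0,0,-0.1,-8],
    [0,0,-0.1,-8]
  ]
}}

```text
t: 12.98
tcp_pos: [0.5505, 0.1889, 0.0948]
eef_rot: [0.685, -0.187, 0.184, -0.68]
force: [-20.6, -14.2, 20.1]
opening: 0.0467
```

```bash
python3 cap.py w4.png
```

```text
t 12.97 tcp [550.5 188.9  94.8] xaxis yaw -30.36 tilt [-0.006 -0.005 -1.   ] q [ 0.245  0.194  1.673 -0.004  1.281  0.775] F [-20.6 -14.2  20.1] T [-2.36  3.19  0.94] op 46.7
((0.5521234273910522, 0.19126304984092712), (0.12863323092460632, 0.12865027785301208), 12.45390796661377) 0.04870625447438191
cap 11578 0.12259608081511728 [0.55559492 0.19433457] 0.034700632095336914
[ 64.33333333 175.         181.        ]
rib 1044 [-0.01050191 -0.00601918] -150.18076255449088
```

View pics/w4.png

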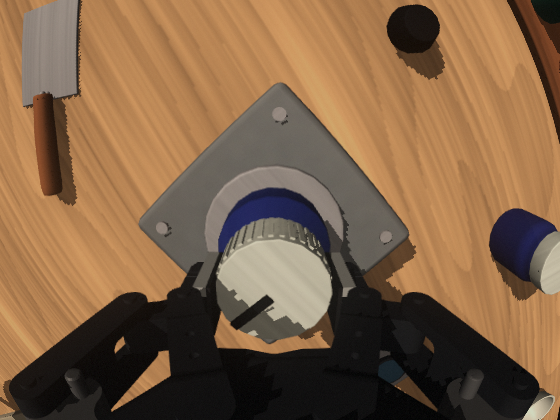

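Torque about z jumped to 0.94 N m at about 138°, so the cap has met the stop. I'll press a little more while easing the side load, and measure the rib's direction with a line fit.

```bash
cat > rib.py <<'E'
from h import *
import sys
s,M=pose(); p,d=save('wrist',sys.argv[1]); P=wpts(d,s,M); g=p.mean(2)
k=(np.hypot(P[...,0]-.552,P[...,1]-.191)<.03)&(P[...,2]>.118)&(P[...,2]<.132)
def rng(mask): return (mask*255).astype(np.uint8)
top=rng(k&(g>130)); n,l,st,ce=cv2.connectedComponentsWithStats(top); j=1+np.argmax(st[1:,4]); 
q=P[l==j]; o,r=cv2.minEnclosingCircle(q[:,:2].astype(np.float32)); print('cap',o,r,np.median(q[:,2]))
b=rng(k&(g<90)&(np.hypot(P[...,0]-o[0],P[...,1]-o[1])<.0215)); n,l,st,ce=cv2.connectedComponentsWithStats(b)
for i in range(1,n):
    if st[i,4]>60:
        q=P[l==i][:,:2]-o; v=np.linalg.svd(q-q.mean(0))[2][0]; v*=np.sign(v@q.mean(0))
        print('blob',st[i,4],ce[i],'line',np.degrees(np.arctan2(v[1],v[0])),'centroid',np.degrees(np.arctan2(*q.mean(0)[::-1])),np.hypot(*q.mean(0)))
E
python3 rib.py w5.png
```

```text
t 13.03 tcp [550.5 188.9  94.7] xaxis yaw -30.36 tilt [-0.006 -0.005 -1.   ] q [ 0.245  0.194  1.673 -0.004  1.281  0.775] F [-19.8 -15.6  20.9] T [-2.34  3.2   0.94] op 46.9
cap (0.5527129173278809, 0.1918759047985077) 0.024283992126584053 0.12246798271695031
blob 1663 [255.87552616 314.57065544] line 118.94086493054546 centroid -153.26655699902798 0.013418587953194581
```

Request:
{"name": "arm_command", "arguments": {
  "motion": [
    [-1.5,-1.5,1,-2],
    [-1.5,-1.5,1,-4],
    [-1.5,-1.5,1,-4],
    [-1.5,-1.5,1,-4]
  ]
}}

```text
t: 13.58
tcp_pos: [0.551, 0.1899, 0.0951]
eef_rot: [0.676, -0.209, 0.208, -0.675]
force: [-7.1, -1.6, 5.4]
opening: 0.047
```

```bash
python3 rib.py w6.png
```

```text
t 13.57 tcp [551.  189.9  95.1] xaxis yaw -34.33 tilt [-0.001 -0.001 -1.   ] q [ 0.244  0.19   1.677 -0.     1.276  0.843] F [-7.1 -1.6  5.4] T [-0.2   0.96  1.35] op 47.0
cap (0.5524247288703918, 0.19196850061416626) 0.024149438366293907 0.12269032886785816
blob 2065 [258.49200969 314.87748184] line 118.92976204472899 centroid -153.77071301013672 0.012051609731480976
```

```bash
sed -i 's/(g<90)/(g<TH)/; s/^import sys/import sys; TH=float(sys.argv[2])/' rib.py
python3 - <<'E'
import cv2,numpy as np
g=cv2.imread('pics/w6.png').mean(2)
print(g[294:336:3,225:300:5].astype(int))
E
python3 rib.py w7.png 45
```

```text
[[ 81  82 169 170 175 174 177 175 177 182 180 177 176 180 179]
 [ 82  82  81  78 173 176 175 176 146 179 182 178 175 177 180]
 [ 79  83  83  79  78 173 176 175  28  22 182 182 177 176 178]
 [ 80  82  82  82  80 138  91  27  29  29 159 181 180 177 173]
 [ 78  79  82  83  83  78  57  28  27  26 175 179 181 178 175]
 [ 77  77  80  80  84  81  20  26  27 170 159 176 178 181 178]
 [ 79  79  78  80  81  22  21  22 102  81 176 176 174 179 181]
 [ 78  79  79  78  50  21  20  23  78  81 166  81  82  81 181]
 [122  78  80  78  18  19  21  81  79  77  82  81  83  81  80]
 [127  78  79  15  20  19  63  83  81  78  78  81  81  82  82]
 [122 115  47  18  18  25  79  80  84  79  77  79  80  82  81]
 [129 124  16  15  23  78  79  80  83  82  78  76  79  81  82]
 [123 122  59  15  71 140  96  77  78  82  81  79  78  82  80]
 [126 126 120  68  78 171 171 172  78  80  83  80  77  77  81]]
t 13.62 tcp [551.  189.9  95.1] xaxis yaw -34.33 tilt [-0.001 -0.001 -1.   ] q [ 0.244  0.19   1.677 -0.     1.276  0.843] F [-6.2 -2.2  4.8] T [-0.2   0.99  1.34] op 46.9
cap (0.5526595115661621, 0.19184580445289612) 0.024255868047475815 0.12268763378303485
blob 419 [254.76372315 313.57040573] line -168.28938721895426 centroid -165.71276791709153 0.011728184662648192
```

Rib direction is -168.3° by line fit and -165.7° by centroid, against -167.5° expected. With the torque at 1.35 N m, the cap is bottomed. Now I'll back it off.

Request:
{"name": "arm_command", "arguments": {
  "motion": [
    [0,0,0,10],
    [0,0,0.3,20],
    [0,0,0.4,30],
    [0,0,0.6,40],
    [0,0,0.7,50],
    [0,0,0.7,50]
  ]
}}

```text
t: 14.42
tcp_pos: [0.552, 0.1897, 0.0958]
eef_rot: [0.701, 0.096, -0.095, -0.701]
force: [-0.8, -2.8, 1.7]
opening: 0.0468
```

```bash
python3 rib.py w8.png 45
```

```text
t 14.43 tcp [552.  189.7  95.8] xaxis yaw 15.51 tilt [ 0.001 -0.    -1.   ] q [ 0.243  0.19   1.676 -0.     1.275 -0.027] F [-0.8 -2.8  1.7] T [-0.24  0.18  0.02] op 46.8
cap (0.5513858795166016, 0.19146846234798431) 0.024751655757427216 0.12342189205676857
blob 418 [253.84688995 313.25358852] line -120.2419900524483 centroid -117.86807164030273 0.011292467911945096
```

The rib has moved +48°, so 42° remain.

Request:
{"name": "arm_command", "arguments": {
  "motion": [
    [0,0,0.1,10],
    [0,0,0.3,20],
    [0,0,0.4,30],
    [0,0,0.6,38],
    [0,0,0.6,42],
    [0,0,0.6,42],
    [0,0,0.6,42]
  ]
}}

```text
t: 15.35
tcp_pos: [0.5526, 0.1902, 0.0965]
eef_rot: [0.621, 0.34, -0.339, -0.62]
force: [5.5, 0.7, -2.8]
opening: 0.047
```

```bash
python3 rib.py w9.png 45
```

```text
t 15.35 tcp [552.6 190.2  96.5] xaxis yaw 57.35 tilt [ 0.002  0.001 -1.   ] q [ 0.244  0.19   1.675  0.     1.275 -0.757] F [ 5.5  0.7 -2.8] T [ 0.25 -0.78  0.05] op 47.0
cap (0.5507750511169434, 0.1908872425556183) 0.02478587068617344 0.12410299649183076
blob 431 [253.85382831 313.50812065] line -78.02481957042907 centroid -74.27579096343841 0.011387941308518787
```

View pics/w9.png

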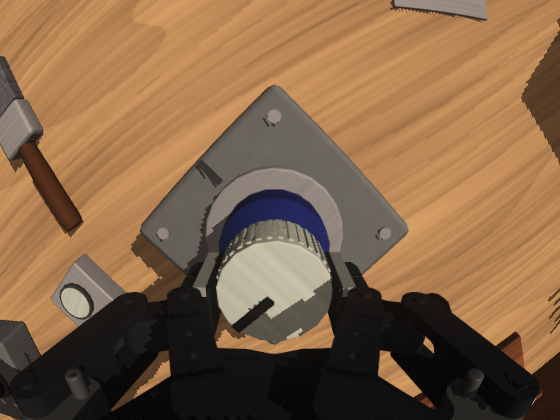

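The rib at (254,313) points at -78.0° against the -77.5° target, with the cap still gripped. I'll check the selector once more, then hand in.

```bash
python3 - <<'E'
from h import *
p,d=save('top','top2.png'); P=pts('top',d)
k=(np.hypot(P[...,0]-.53,P[...,1]+.206)<.04)&(P[...,2]>.086)&(P[...,2]<.1); print(k.sum(),cv2.minAreaRect(P[k][:,:2].astype(np.float32)))
pose(); print(env.hand_in())
E
```

```text
138 ((0.5290473103523254, -0.2056656777858734), (0.014250880107283592, 0.04548673331737518), 47.130184173583984)
t 15.45 tcp [552.6 190.2  96.5] xaxis yaw 57.35 tilt [ 0.002  0.001 -1.   ] q [ 0.244  0.19   1.675  0.     1.275 -0.757] F [ 5.6  1.2 -1.9] T [ 0.17 -0.84  0.03] op 46.9
the job is handed in; nothing more can be done
None
```

The job is done and handed in at about 15.5 s, with the arm still gripping the cap and holding it still.

- **Selector:** I turned it from the first dot to the third and let it go. The wrist picture shows it pointing at the third dot. The last top view puts the bar's axis at -42.9°, against -43° expected.
- **Cap, bottomed:** I screwed it down about 136° until the torque rose to 1.35 N m. The rib then read -168° by line fit and -166° by its centroid, against -167.5° expected.
- **Cap, backed off:** I then turned it back a quarter turn. The rib's line fit reads -78.0°, against -77.5° wanted. The centroid estimate reads -74.3°, about 3° off; I trust the line fit more.
- **Forces:** The highest I read while turning the cap was about 32 N at the wrist, which I eased. It was about 6 N at the end.
- **Camera disagreement:** The top and wrist cameras differed by 3–5 mm in x. I used a value between them for the selector and the wrist camera for the cap.
- **Bystanders:** I touched none on purpose and kept the arm above them, but did not re-measure their positions at the end.

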